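Find the high spot of an off-centre filter disc and lock the spindle there

ROBOT

A 6-joint arm with a two-finger parallel gripper is mounted at the origin on the work surface. World frame = base frame: x ahead of the robot, y to its left, z up, the work surface at z = 0. Lengths are in m, angles in rad, forces in N, time in s.
With the tool pointing down it reaches from about 0.25 to 0.775 m from the base axis. Payload 4 kg.
Tool frame: the origin (TCP) lies at the very end of the fingers, on their centre line; the grasp point (between the pads) lies 19 mm behind it (robot.tcp_to_grasp is the distance from the TCP to the grasp point, in m); z points along the fingers, y is the line along which they close (so a half turn about z gives the same grasp; the last joint's range is limited). The gripper opens to 94 mm and grips with 3 to 60 N. Pads are 16 mm wide; open, the fingers measure 119 mm over their backs; the gripper's body (75 mm by 177 mm) begins 78 mm behind the grasp point.
Start: joints at [-1.308, 0.087, 1.371, -0, 1.684, -0.103], TCP at [0.197, -0.514, 0.206] pointing down, gripper open.
Joint ranges: [-3.1, 3.1], [-0.76, 2.03], [0.27, 2.55], [-1.08, 4.22], [0.17, 2.65], [-2.57, 2.57]. Speed limits (rad/s): [2.79, 2.79, 3.14, 3.14, 3.14, 3.14].

INTERFACE

Orientations are given as [roll, pitch, yaw] about the fixed x, y, z axes, in that order (R = Rz(yaw) Ry(pitch) Rx(roll)).
In Python, from bench import robot gives the robot as it stands.
- The arm moves only by the shell command python3 nudge.py 'ROWS'. ROWS is a JSON list of rows, 1 to 20 of them, each an object with the fields finger_gap (the finger opening in m), dx, dy, dz (the shift in parts of the range, where 1.0 means 0.3 m), rz (a turn about the tool's z in fractions of the full range, 1 being 2 pi rad); a field left out counts as zero (the opening has to be given); each row shifts and turns the commanded pose from where the row before left it, along the tool's axes as they then stand; what a row does not reach is not made up. A row lasts 1/12 s, in which the tool goes at most 0.0417 m and 0.125 rad, less where a joint would pass 70% of its speed; a pose out of reach is approached as far as the arm can. The fingers move at their own pace and stop on an object; the grip force is fixed at half the most. Time passes only in rows, so rows that do not move let the fingers close. It prints the time, the measured TCP pose, the force, the opening and the grip force at its end. No shift or turn number may pass 1 either way. Input that does not fit is refused with a message, and nothing moves.
- robot.get_obs(): the state, without advancing time (a new reading comes with each control period).
- robot.snapshot(name): name is "scene" or "top"; returns a dict with "color" (420x560x3 uint8, blue, green, red), "fx", "fy", "cx", "cy" (pixels), "k1" (the pictures are not rectified: a ray, as slopes to the right and down, at radius r is drawn at 1 + k1 r^2 times it, then the intrinsics apply), "extrinsics" (4x4, takes a point from world to camera coordinates). Camera axes: x right, y down, z forward; pixel columns grow to the right and rows downward; lengths in m; the calibration is good to about 2 mm. A picture is of the moment at which its call begins. There is no depth.
- robot.close_job(): hands the job in; it is judged then, once.
The state is a dict: "time": time; "joint_positions": joint angles; "qvel": joint speeds; "joint_torque": joint torques, N m; "tool_pos": TCP position; "ee_rot": TCP orientation; "wrist_force": force on the tool from outside, world axes, zero at the start; "wrist_torque": the same for the moment, N m; "width": finger opening in m; "finger_force": force on a finger pad.
Only numpy, scipy, OpenCV 4.12 (cv2) and the standard library are available. Lean on these libraries where they do the work, as an engineer would, in place of code of your own. Each camera call takes 0.05 s, during which the arm holds its last target. There are 200 camera calls.

TASK

The filter disc on the bench spindle sits off centre on its hub and will be tapped true. Turn it slowly and gently by the crank handle of the hand wheel until its high spot, the place where the rim pushes the dial gauge's plunger in furthest, stands at the gauge; let go of the handle, leave the disc standing there and swing the spindle's clamp lever fully home to lock it. Do not touch the gauge and leave everything else on the bench where it is.

Things in the scene. Friction and masses are not known exactly. Their poses are not given: they have to be found in the camera images.
- board: Aluminium breadboard 200 x 360 x 12 mm on the bench; spindle, clamp and dial gauge are fixed to it. Origin: on the spindle's vertical axis at bench height; the plate reaches 100 mm to -x and +x, 160 mm to -y, 200 mm to +y. Its +y axis points from the spindle to the dial gauge, -y to the clamp lever.
- spindle (a joint): Angle of spindle, hand wheel and disc, rad, growing counterclockwise seen from above, endless; at 0 the crank handle lies on the board's +x axis. It does not tell where the high spot is. Turn under half a turn per second. Drag at the handle: 0.6 N or less off the gauge, rising smoothly to some 5 N at the high spot and falling again as the rim rubs past the plunger. Stays where left.
- axis (a point): Point on the spindle axis 126 mm above the bench. The spindle carries a flange (radius 40 mm, top at 56 mm), the filter disc (radius 75 mm, at 66 to 74 mm, clamped 5 mm off centre at an unknown angle, so its rim meets the plunger only through about 65 degrees either side of the high spot) and a black hand wheel (radius 46 mm, top at 103 mm).
- handle: Crank handle: upright black cylinder 22 mm thick, 36 mm from the spindle axis, from 105 to 146 mm above the bench, origin at bench height. It revolves freely on its pin, so a gripper can carry it round without turning. Light plastic: 15 N of grip holds it; do not squeeze or force it beyond 20 N. Moved on slowly (20 mm/s) its drag stays felt at each stop; after quick moves it springs back.
- crank (a point): Point on the crank handle's axis, 126 mm above the bench, where to grip it; it goes round with the hand wheel at a radius of 36 mm.
- gauge: Dial gauge; do not touch. Frame as the board's. It lies face up: case 58 mm across, centre 134 mm from the spindle axis along +y, top at 85 mm; post at 180 mm, 87 mm high. Its level plunger ends in a ball 77 mm from the axis at 70 mm height; the rim pushes it in by up to 2 mm or so against a stiff spring (1.5 N at first, 2.2 N more per mm). The needle turns 0.15 rad clockwise per mm.
- lever (a joint): Angle of the clamp lever, rad: 0 open, 1.0 home at its stop. It swings level about a pivot 66 mm from the spindle axis on the board's -y axis, counterclockwise seen from above (its knob moves towards the board's +x); at 0.5 it points along -y. Drag about 2 N at the knob, some more over the last third. It stays where it is left.
- lever_knob (a point): The clamp lever's knob: upright black cylinder, 16 mm thick, from 56 to 88 mm above the bench, 62 mm from the lever's pivot; this point is on its axis 78 mm above the bench.
- filter_ring: Bystander: black retaining ring, 30 mm across, 6 mm high, lying on the board.
- hexdriver: Bystander: small screwdriver, 140 mm long, lying on the board.
- oil: Bystander: small amber bottle, 32 mm across, 70 mm high.
- objective: Bystander: microscope objective standing on its thread, 29 mm across, 46 mm high.
- wellplate: Bystander: white well plate, 127 x 85 x 14 mm.
- slidebox: Bystander: slide box, 102 x 87 x 35 mm.

How it is judged:
By the outcome, as a careful person would: the job done as asked, in the order asked, and still so for the second after the job is handed in, with the robot touching nothing.
It also fails if it takes over 72 s, if anything falls off the work surface, if the arm or the gripper's body presses on something with over 40 N, if the wrist force passes 120 N, or if a joint passes its speed limit or range.

## Working session

There is one attempt and no reset: what is moved stays moved. The work goes in short steps, Python scripts to look and compute and a shell command to move; the robot and the scene stay as the last step left them, time stands still between calls to the robot, and variables do not carry over. Pictures are saved under pics/ and viewed, at most 10 in all, crops included, and the job is handed in when it is done.

```bash
ls; mkdir -p pics
python3 - <<'E'
from bench import robot
import cv2,numpy as np
for n in("scene","top"):
    s=robot.snapshot(n); cv2.imwrite(f"pics/{n}0.png",s["color"]); np.save(f"{n}.npy",s,allow_pickle=True)
    print(n,s["fx"],s["fy"],s["cx"],s["cy"],s["k1"],np.round(s["extrinsics"],3).tolist())
o=robot.get_obs();print(o)
E
```

```text
bench.py
nudge.py
pics
scene 501.283550256575 501.283550256575 280.9215193542564 209.2290837216376 -0.03204597050282027 [[0.621, 0.784, 0.014, -0.289], [0.483, -0.368, -0.794, -0.176], [-0.617, 0.5, -0.607, 1.699], [0.0, 0.0, 0.0, 1.0]]
top 390.5844910696141 390.5844910696141 274.5971908534823 210.78847432896978 -0.10693144371026385 [[-0.021, -0.999, -0.024, -0.002], [-0.996, 0.023, -0.083, 0.5], [0.084, 0.022, -0.996, 1.15], [0.0, 0.0, 0.0, 1.0]]
{'time': 0.1, 'joint_positions': array([-1.30812637e+00,  8.78780929e-02,  1.37206281e+00, -4.15746707e-05,
        1.68361441e+00, -1.03108069e-01]), 'qvel': array([ 0.00051655, -0.00041623, -0.0042867 ,  0.00159603,  0.00030582,
       -0.00034612]), 'joint_torque': array([ 2.19570808e-03, -3.41253555e+01, -3.03299940e+01,  7.20369816e-02,
        3.04892322e-02, -1.00675798e-04]), 'tool_pos': array([ 0.19657232, -0.51314978,  0.20444332]), 'ee_rot': array([-3.13963617e+00, -1.60907331e-04,  3.65773230e-01]), 'wrist_force': array([-0.16724725,  0.07755832,  0.61448674]), 'wrist_torque': array([ 0.02815515,  0.03886014, -0.03104828]), 'finger_force': 0.0, 'width': 0.09405763551102593}
```

View pics/scene0.png

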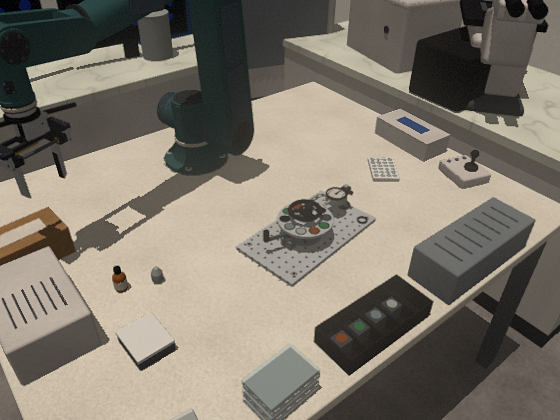

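View pics/top0.png

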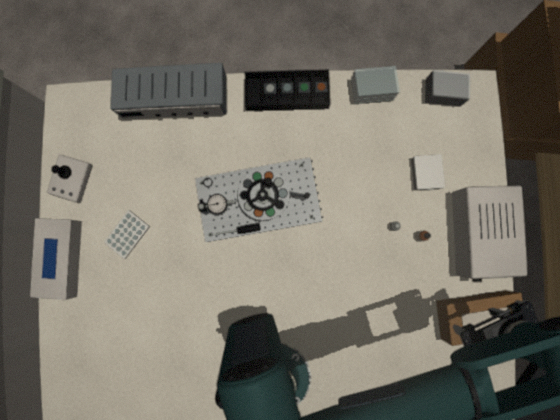

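The top view shows the board at about (260,198), the spindle near (263,195), the gauge at (217,203) and the lever at about (300,196). The scene view shows the spindle near (303,212) and the gauge at (340,193). I'll crop both for detail.

Run:
```python
import cv2,numpy as np
a=cv2.imread("pics/scene0.png")[165:290,225:385]; b=cv2.imread("pics/top0.png")[150:250,185:330]
a=cv2.resize(a,(512,400),interpolation=cv2.INTER_CUBIC)[:, :]; b=cv2.resize(b,None,fx=4,fy=4,interpolation=cv2.INTER_CUBIC)
cv2.imwrite("pics/top0c.png",b)
a=cv2.imread("pics/scene0.png")[165:290,225:385]
cv2.imwrite("pics/scene0c.png",cv2.resize(a,None,fx=4.5,fy=4.5,interpolation=cv2.INTER_CUBIC))
```

```text
(no output)
```

View pics/top0c.png

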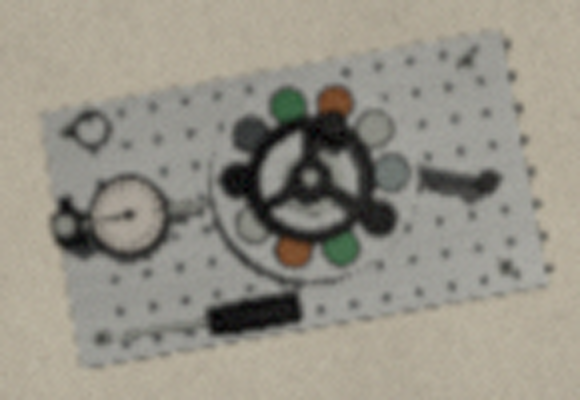

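View pics/scene0c.png

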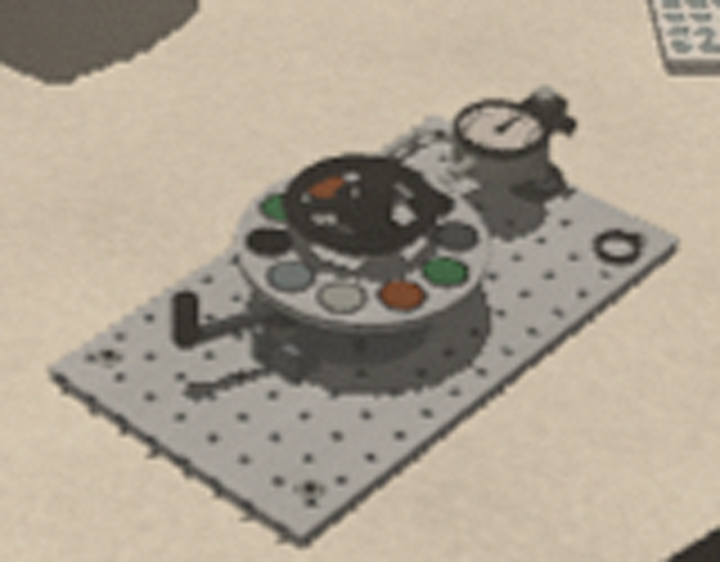

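The enlarged top crop (4x, offset 185,150) shows the hub at (311,178) and the black crank at about (331,127). The gauge face is at (129,215), the lever pivot end at (420,180) and the knob near (490,180). In the scene crop (4.5x, offset 225,165) the knob top is at (185,297) and the gauge face at (500,128).

```bash
cat > h.py <<'E'
import numpy as np,cv2
def load(n): return np.load(n+".npy",allow_pickle=True).item()
def ray(s,p):
    K=np.array([[s["fx"],0,s["cx"]],[0,s["fy"],s["cy"]],[0,0,1.]])
    u=cv2.undistortPoints(np.array([[p]],float),K,np.array([s["k1"],0,0,0.]))[0,0]
    E=np.asarray(s["extrinsics"]);R=E[:3,:3]
    return -R.T@E[:3,3], R.T@np.array([u[0],u[1],1.])
def onz(s,p,z): o,d=ray(s,p); return o+d*(z-o[2])/d[2]
def tri(s1,p1,s2,p2):
    o1,d1=ray(s1,p1);o2,d2=ray(s2,p2)
    t=np.linalg.lstsq(np.c_[d1,-d2],o2-o1,rcond=None)[0]
    a,b=o1+d1*t[0],o2+d2*t[1]; return (a+b)/2,np.linalg.norm(a-b)
def proj(s,P):
    K=np.array([[s["fx"],0,s["cx"]],[0,s["fy"],s["cy"]],[0,0,1.]]);E=np.asarray(s["extrinsics"])
    return cv2.projectPoints(np.array([P],float),cv2.Rodrigues(E[:3,:3])[0],E[:3,3],K,np.array([s["k1"],0,0,0.]))[0][0,0]
T=lambda x,y:(x/4+185-.375,y/4+150-.375)
S=lambda x,y:(x/4.5+225-.39,y/4.5+165-.39)
E
python3 - <<'E'
from h import *
t,s=load("top"),load("scene")
c=[onz(t,T(*p),.012) for p in[(40,113),(507,32),(551,285),(82,366)]]
print("corners top",np.round(c,3).tolist())
print("scene corners",[np.round(onz(s,S(*p),.012),3).tolist() for p in[(303,543),(678,240),(52,372),]])
hub=onz(t,T(311,178),.105); g=onz(t,T(129,215),.085)
print("hub",hub,"gauge",g)
print("gauge tri",tri(t,T(129,215),s,S(500,128)))
print("knob tri",tri(t,T(490,180),s,S(185,297)))
for z in(.126,.146):print("handle",onz(t,T(331,127),z))
print("wheel scene centre",onz(s,S(360,205),.1))
# board frame from corners (top): +y end = first & last
c=np.array(c)[:,:2]; ey=((c[0]+c[3])-(c[1]+c[2])); ey/=np.linalg.norm(ey)
ex=np.array([ey[1],-ey[0]]); ctr=c.mean(0); print("ey",ey,"yaw",np.arctan2(ey[1],ey[0])-np.pi/2,"axis from board",ctr-ey*.02, "size",np.linalg.norm(c[0]-c[1]),np.linalg.norm(c[1]-c[2]))
O=ctr-ey*.02
f=lambda p:np.array([(p[:2]-O)@ex,(p[:2]-O)@ey])
print("board coords hub",f(hub),"gauge",f(g),"handle",f(onz(t,T(331,127),.146)),"knob",f(tri(t,T(490,180),s,S(185,297))[0]))
P=lambda x,y,z:np.r_[O+ex*x+ey*y,z]
for a in(0,.3,.6,-.3,-.6,-.9): 
  q=proj(s,P(.036*np.cos(a),.036*np.sin(a),.146)); r=proj(t,P(.036*np.cos(a),.036*np.sin(a),.146)); print(a,(q-(225,165))*4.5,(r-(185,150))*4)
E
```

```text
corners top [[0.607, 0.231, 0.012], [0.661, -0.129, 0.012], [0.466, -0.156, 0.012], [0.413, 0.199, 0.012]]
scene corners [[0.668, -0.127, 0.012], [0.61, 0.229, 0.012], [0.472, -0.156, 0.012]]
hub [0.53981182 0.01832554 0.105     ] gauge [0.51907579 0.14991198 0.085     ]
gauge tri (array([0.51970112, 0.15081485, 0.08198789]), np.float64(0.0009635786856893124))
knob tri (array([ 0.53754043, -0.1074401 ,  0.08799675]), np.float64(0.00019796664301453885))
handle [0.57207448 0.0028107  0.126     ]
handle [0.56885855 0.00202008 0.146     ]
wheel scene centre [0.54428756 0.01478247 0.1       ]
ey [-0.1473223   0.98908854] yaw 0.1478604788434692 axis from board [0.53972175 0.0166684 ] size 0.3634169731055198 0.19611797045697238
board coords hub [0.00033322 0.00162579] gauge [-0.00079093  0.13483131] handle [ 0.02666086 -0.01878098] knob [-0.02044147 -0.12243294]
0 [407.43391384 160.29633614] [299.76864164 116.77117018]
0.3 [417.37679057 151.09685575] [284.63062042 121.79087405]
0.6 [421.97097307 140.48488529] [271.62209995 131.00961305]
-0.3 [392.98185125 167.20182952] [315.69698334 116.39458511]
-0.6 [375.32873789 171.13260312] [331.0059996 120.6984725]
-0.9 [356.12952643 171.69285233] [344.3369269  129.30884466]
```

Run:
```python
import cv2,numpy as np
g=lambda im:np.clip(255*(im.astype(float)/120)**.6,0,255).astype(np.uint8)
b=cv2.imread("pics/top0.png")[168:223,235:290]; a=cv2.imread("pics/scene0.png")[190:245,275:330]
f=lambda m:cv2.resize(g(m),(396,396),interpolation=cv2.INTER_CUBIC)
cv2.imwrite("pics/both.png",np.hstack([f(b),f(a)]))
```

```text
(no output)
```

View pics/both.png

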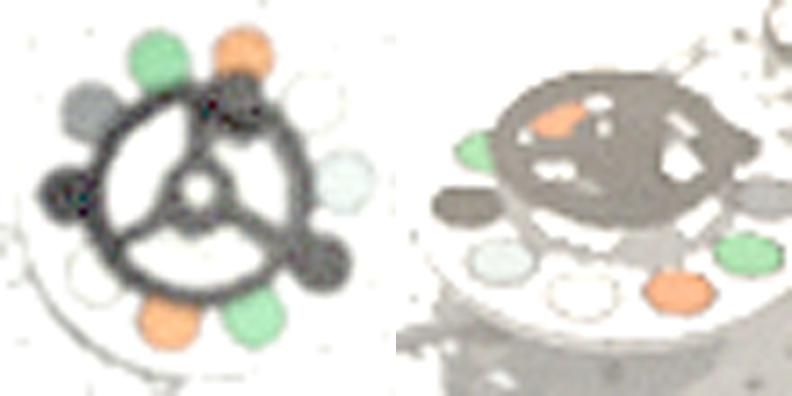

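Run:
```python
from h import *
t=load("top")
Q=lambda x,y:((x+.5)/7.2-.5+235,(y+.5)/7.2-.5+168)
d=onz(t,Q(205.7,188.2),.074); 
O=np.array([.53972,.01667]);ey=np.array([-.1473,.98909]);ex=np.array([ey[1],-ey[0]])
f=lambda p:np.round(np.array([(p[:2]-O)@ex,(p[:2]-O)@ey])*1000,1)
print("disc",d,f(d))
for z in(.095,.105,.115): h=onz(t,Q(200,190),z); v=f(d)-f(h); print(z,h,f(h),"ecc",v,np.hypot(*v),"ang",np.arctan2(v[1],v[0]))
w=onz(t,Q(202.5,191.5),.1);print("wheel",w,f(w))
h=onz(t,Q(237,101),.135);print("handle",h,f(h),np.arctan2(*f(h)[::-1]))
```

```text
disc [0.54492726 0.01775179 0.074     ] [5.3 0.3]
0.095 [0.54156576 0.01892618 0.095     ] [2.2 2. ] ecc [ 3.1 -1.7] 3.5355339059327373 ang -0.5016040541891205
0.105 [0.5402828  0.01839453 0.105     ] [0.8 1.6] ecc [ 4.5 -1.3] 4.684015371452148 ang -0.2812322019182953
0.115 [0.53899984 0.01786288 0.115     ] [-0.5  1.3] ecc [ 5.8 -1. ] 5.885575587824865 ang -0.1707352114752828
wheel [0.54031107 0.0176958  0.1       ] [0.7 0.9]
handle [0.5700077  0.00216413 0.135     ] [ 27.8 -18.8] -0.594614077461144
```

The disc centre from the ten filters lies about 4.7 mm off the axis, at roughly −0.3 rad in the board frame. The crank is at about −0.6 rad, so it needs roughly +1.85 rad counterclockwise. The tool travels above the handle first.

Careful with the scale: shifts go in shares of 0.3 m and turns go in shares of 2 pi rad. That gives: 0.0334 m is 0.1113, -0.0216 m is -0.072.

```bash
python3 nudge.py '[{"finger_gap": 0.094,"dx": 0.1113,"dy": -0.072},{"finger_gap": 0.094,"dx": 0.1113,"dy": -0.072},{"finger_gap": 0.094,"dx": 0.1113,"dy": -0.072},{"finger_gap": 0.094,"dx": 0.1113,"dy": -0.072},{"finger_gap": 0.094,"dx": 0.1113,"dy": -0.072},{"finger_gap": 0.094,"dx": 0.1113,"dy": -0.072},{"finger_gap": 0.094,"dx": 0.1113,"dy": -0.072},{"finger_gap": 0.094,"dx": 0.1113,"dy": -0.072},{"finger_gap": 0.094,"dx": 0.1113,"dy": -0.072},{"finger_gap": 0.094,"dx": 0.1113,"dy": -0.072},{"finger_gap": 0.094,"dx": 0.1113,"dy": -0.072},{"finger_gap": 0.094,"dx": 0.1113,"dy": -0.072},{"finger_gap": 0.094,"dx": 0.1113,"dy": -0.072},{"finger_gap": 0.094,"dx": 0.1113,"dy": -0.072},{"finger_gap": 0.094,"dx": 0.1113,"dy": -0.072},{"finger_gap": 0.094,"dx": 0.1113,"dy": -0.072}]'; python3 nudge.py '[{"finger_gap": 0.094,"rz": 0.0191},{"finger_gap": 0.094,"rz": 0.0191},{"finger_gap": 0.094,"rz": 0.0191},{"finger_gap": 0.094,"rz": 0.0191},{"finger_gap": 0.094,"rz": 0.0191},{"finger_gap": 0.094,"rz": 0.0191},{"finger_gap": 0.094,"rz": 0.0188},{"finger_gap": 0.094},{"finger_gap": 0.094}]'
cat > st.py <<'E'
from h import *; from bench import robot
import sys
o=robot.get_obs(); p=o["tool_pos"]; y=o["ee_rot"][2]
A=np.array([.5400,.0176]);BY=.148
v=p[:2]-A; print("t",round(o["time"],2),"tcp",np.round(p,4),"yaw",round(y,3),"rad mm",round(np.hypot(*v)*1e3,1),"phi",round(np.arctan2(v[1],v[0])-BY,3),"yaw-BY",round(y-BY,3),"F",np.round(o["wrist_force"],2),"w",round(o["width"],4),"ff",o["finger_force"])
if len(sys.argv)>3:
    d=np.array(list(map(float,sys.argv[1:4])))-p; print("tool d",np.round([d[0]*np.cos(y)+d[1]*np.sin(y),d[0]*np.sin(y)-d[1]*np.cos(y),-d[2]],4))
E
python3 st.py .5721 .0012 .110
```

```text
time: 1.43
tool_pos: [0.5727, 0.0022, 0.2048]
ee_rot: [-3.141, 0.001, 0.366]
wrist_force: [-0.1, 0.1, -0.2]
width: 0.0939
finger_force: 0.0
time: 2.18
tool_pos: [0.5719, 0.0003, 0.2049]
ee_rot: [3.141, 0.001, -0.469]
wrist_force: [0.2, -0.1, -0.3]
width: 0.0941
finger_force: 0.0
t 2.18 tcp [5.719e-01 3.000e-04 2.049e-01] yaw -0.469 rad mm 36.3 phi -0.645 yaw-BY -0.617 F [ 0.16 -0.07 -0.34] w 0.0941 ff 0.0
tool d [-0.0002 -0.0009  0.0949]
```

Converted, 0.03 m is 0.1, 0.025 m is 0.0833.

```bash
python3 nudge.py '[{"finger_gap": 0.094,"dy": -0.003,"dz": 0.0667},{"finger_gap": 0.094,"dz": 0.1},{"finger_gap": 0.094,"dz": 0.0833},{"finger_gap": 0.094,"dz": 0.04},{"finger_gap": 0.094,"dz": 0.0233},{"finger_gap": 0.094}]' && python3 nudge.py '[{"finger_gap": 0.06},{"finger_gap": 0.04},{"finger_gap": 0.03},{"finger_gap": 0.026},{"finger_gap": 0.026},{"finger_gap": 0.026}]'; python3 st.py; python3 nudge.py '[{"finger_gap": 0.0245},{"finger_gap": 0.0245},{"finger_gap": 0.0245}]'; python3 st.py
python3 - <<'E'
from bench import robot
import cv2,numpy as np
a=robot.snapshot("scene")["color"][140:265,225:385];b=robot.snapshot("top")["color"][150:250,190:320]
f=lambda m:cv2.resize(np.clip(255*(m/140.)**.6,0,255).astype(np.uint8),(400,400*m.shape[0]//m.shape[1]),interpolation=cv2.INTER_CUBIC)
a,b=f(a),f(b);h=min(len(a),len(b))
cv2.imwrite("pics/grip.png",np.hstack([a[:h],b[:h]]))
E
```

```text
time: 2.68
tool_pos: [0.5717, 0.0011, 0.1098]
ee_rot: [3.14, 0.003, -0.471]
wrist_force: [0.5, 0.6, -0.1]
width: 0.0936
finger_force: 0.0
time: 3.18
tool_pos: [0.5729, 0.001, 0.1121]
ee_rot: [-3.141, -0.001, -0.472]
wrist_force: [-0.5, 0.8, -0.4]
width: 0.0572
finger_force: 0.0
t 3.18 tcp [0.5729 0.001  0.1121] yaw -0.472 rad mm 36.8 phi -0.615 yaw-BY -0.62 F [-0.46  0.79 -0.42] w 0.0572 ff 0.0
time: 3.43
tool_pos: [0.5725, 0.001, 0.1114]
ee_rot: [3.141, -0.0, -0.472]
wrist_force: [-0.5, -0.3, 0.3]
width: 0.0371
finger_force: 0.0
t 3.43 tcp [0.5725 0.001  0.1114] yaw -0.472 rad mm 36.5 phi -0.619 yaw-BY -0.62 F [-0.46 -0.31  0.25] w 0.0371 ff 0.0
```

View pics/grip.png

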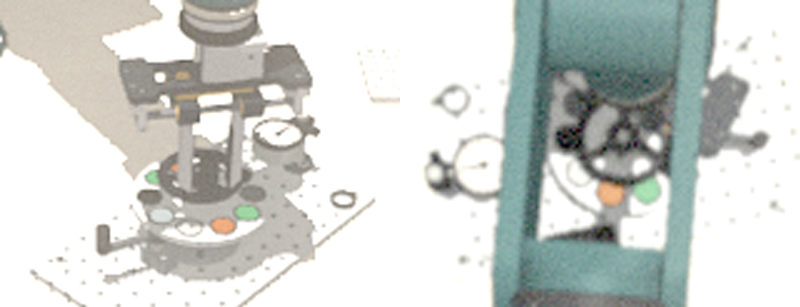

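The picture shows the two fingers at about (186,150) and (236,150) either side of the black handle, still closing. I'll close on to a loose 23.5 mm cage, then make a first test step.

Converted, -0.00165 m is -0.0055, -0.00004 m is -0.0001, -0.046 rad is -0.0073.

```bash
python3 nudge.py '[{"finger_gap": 0.0235},{"finger_gap": 0.0235},{"finger_gap": 0.0235},{"finger_gap": 0.0235},{"finger_gap": 0.0235}]'; python3 st.py;  python3 nudge.py '[{"finger_gap": 0.0235,"dx": -0.0001,"dy": -0.0055,"rz": -0.0073},{"finger_gap": 0.0235,"dx": -0.0001,"dy": -0.0055,"rz": -0.0073},{"finger_gap": 0.0235,"dx": -0.0001,"dy": -0.0055,"rz": -0.0073},{"finger_gap": 0.0235,"dx": -0.0001,"dy": -0.0055,"rz": -0.0073},{"finger_gap": 0.0235}]' >/dev/null; python3 st.py
```

```text
time: 3.95
tool_pos: [0.5726, 0.001, 0.1114]
ee_rot: [3.141, -0.0, -0.472]
wrist_force: [-0.6, 0.4, 0.5]
width: 0.0237
finger_force: 0.0
t 3.95 tcp [0.5726 0.001  0.1114] yaw -0.472 rad mm 36.5 phi -0.619 yaw-BY -0.62 F [-0.56  0.35  0.5 ] w 0.0237 ff 0.0
t 4.37 tcp [0.5751 0.0073 0.1115] yaw -0.287 rad mm 36.5 phi -0.433 yaw-BY -0.435 F [0.66 0.41 0.95] w 0.0234 ff 0.0
```

```bash
cat > f.py <<'E'
from h import *; from bench import robot
F=[];ff=[];P=[]
for i in range(4):
    s=robot.snapshot("scene"); o=robot.get_obs();F.append(o["wrist_force"]);ff.append(o["finger_force"]);P.append(o["tool_pos"])
p=np.mean(P,0);F=np.mean(F,0);y=o["ee_rot"][2];A=np.array([.5400,.0176]);v=p[:2]-A
phi=np.arctan2(v[1],v[0])-.148
cv2.imwrite("pics/n_%05.2f.png"%o["time"],s["color"])
l="%.2f phi %.3f yaw %.3f rad %.1f z %.1f Ft %.2f Fr %.2f Fz %.2f ff %.1f w %.4f"%(o["time"],phi,y-.148,np.hypot(*v)*1e3,p[2]*1e3,F[0]*np.sin(y)-F[1]*np.cos(y),F[0]*np.cos(y)+F[1]*np.sin(y),F[2],np.mean(ff),o["width"])
print(l);open("log.txt","a").write(l+"\n")
E
python3 f.py
for i in 1; do :; done
python3 nudge.py '[{"finger_gap": 0.0235,"dx": -0.0001,"dy": -0.0055,"rz": -0.0073},{"finger_gap": 0.0235,"dx": -0.0001,"dy": -0.0055,"rz": -0.0073},{"finger_gap": 0.0235,"dx": -0.0001,"dy": -0.0055,"rz": -0.0073},{"finger_gap": 0.0235,"dx": -0.0001,"dy": -0.0055,"rz": -0.0073},{"finger_gap": 0.0235,"dx": -0.0001,"dy": -0.0055,"rz": -0.0073},{"finger_gap": 0.0235,"dx": -0.0001,"dy": -0.0055,"rz": -0.0073},{"finger_gap": 0.0235,"dx": -0.0001,"dy": -0.0055,"rz": -0.0073},{"finger_gap": 0.0235,"dx": -0.0001,"dy": -0.0055,"rz": -0.0073}]' >/dev/null; python3 f.py
python3 nudge.py '[{"finger_gap": 0.0235,"dx": -0.0001,"dy": -0.0055,"rz": -0.0073},{"finger_gap": 0.0235,"dx": -0.0001,"dy": -0.0055,"rz": -0.0073},{"finger_gap": 0.0235,"dx": -0.0001,"dy": -0.0055,"rz": -0.0073},{"finger_gap": 0.0235,"dx": -0.0001,"dy": -0.0055,"rz": -0.0073},{"finger_gap": 0.0235,"dx": -0.0001,"dy": -0.0055,"rz": -0.0073},{"finger_gap": 0.0235,"dx": -0.0001,"dy": -0.0055,"rz": -0.0073}]' >/dev/null; python3 f.py
python3 nudge.py '[{"finger_gap": 0.0235,"dx": -0.0001,"dy": -0.0055,"rz": -0.0073},{"finger_gap": 0.0235,"dx": -0.0001,"dy": -0.0055,"rz": -0.0073},{"finger_gap": 0.0235,"dx": -0.0001,"dy": -0.0055,"rz": -0.0073},{"finger_gap": 0.0235,"dx": -0.0001,"dy": -0.0055,"rz": -0.0073},{"finger_gap": 0.0235,"dx": -0.0001,"dy": -0.0055,"rz": -0.0073},{"finger_gap": 0.0235,"dx": -0.0001,"dy": -0.0055,"rz": -0.0073}]' >/dev/null; python3 f.py
python3 - <<'E'
import cv2,numpy as np,glob
from bench import robot
cv2.imwrite("pics/mid.png",cv2.resize(np.clip(255*(robot.snapshot("scene")["color"][140:265,225:385]/140.)**.6,0,255).astype(np.uint8),None,fx=4,fy=4,interpolation=cv2.INTER_CUBIC))
E
```

```text
4.57 phi -0.437 yaw -0.437 rad 36.5 z 111.5 Ft 0.30 Fr -0.21 Fz -0.14 ff 0.0 w 0.0232
5.43 phi -0.074 yaw -0.070 rad 36.4 z 111.5 Ft 0.20 Fr -0.14 Fz -0.08 ff 0.0 w 0.0234
6.13 phi 0.197 yaw 0.206 rad 36.3 z 111.5 Ft -0.50 Fr 0.35 Fz 0.29 ff 0.0 w 0.0233
6.83 phi 0.443 yaw 0.481 rad 36.1 z 111.5 Ft 2.46 Fr 0.31 Fz -0.81 ff 1.4 w 0.0233
```

View pics/mid.png

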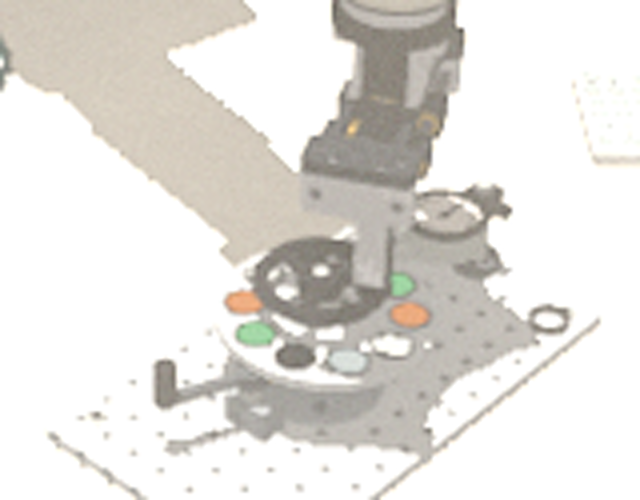

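The disc turns with the handle: the fingers are at about (370,250), the filters have moved round, and the drag is now 2.5 N as the rim meets the plunger. I'll step on across the peak.

Converted, -0.00165 m is -0.0055, -0.00004 m is -0.0001, -0.046 rad is -0.0073.

```bash
R='' 
python3 nudge.py '[{"finger_gap": 0.0235,"dx": -0.0001,"dy": -0.0055,"rz": -0.0073},{"finger_gap": 0.0235,"dx": -0.0001,"dy": -0.0055,"rz": -0.0073},{"finger_gap": 0.0235,"dx": -0.0001,"dy": -0.0055,"rz": -0.0073},{"finger_gap": 0.0235,"dx": -0.0001,"dy": -0.0055,"rz": -0.0073}]' >/dev/null; python3 f.py
python3 nudge.py '[{"finger_gap": 0.0235,"dx": -0.0001,"dy": -0.0055,"rz": -0.0073},{"finger_gap": 0.0235,"dx": -0.0001,"dy": -0.0055,"rz": -0.0073},{"finger_gap": 0.0235,"dx": -0.0001,"dy": -0.0055,"rz": -0.0073},{"finger_gap": 0.0235,"dx": -0.0001,"dy": -0.0055,"rz": -0.0073}]' >/dev/null; python3 f.py
python3 nudge.py '[{"finger_gap": 0.0235,"dx": -0.0001,"dy": -0.0055,"rz": -0.0073},{"finger_gap": 0.0235,"dx": -0.0001,"dy": -0.0055,"rz": -0.0073},{"finger_gap": 0.0235,"dx": -0.0001,"dy": -0.0055,"rz": -0.0073},{"finger_gap": 0.0235,"dx": -0.0001,"dy": -0.0055,"rz": -0.0073}]' >/dev/null; python3 f.py
python3 nudge.py '[{"finger_gap": 0.0235,"dx": -0.0001,"dy": -0.0055,"rz": -0.0073},{"finger_gap": 0.0235,"dx": -0.0001,"dy": -0.0055,"rz": -0.0073},{"finger_gap": 0.0235,"dx": -0.0001,"dy": -0.0055,"rz": -0.0073},{"finger_gap": 0.0235,"dx": -0.0001,"dy": -0.0055,"rz": -0.0073}]' >/dev/null; python3 f.py
python3 nudge.py '[{"finger_gap": 0.0235,"dx": -0.0001,"dy": -0.0055,"rz": -0.0073},{"finger_gap": 0.0235,"dx": -0.0001,"dy": -0.0055,"rz": -0.0073},{"finger_gap": 0.0235,"dx": -0.0001,"dy": -0.0055,"rz": -0.0073},{"finger_gap": 0.0235,"dx": -0.0001,"dy": -0.0055,"rz": -0.0073}]' >/dev/null; python3 f.py
python3 nudge.py '[{"finger_gap": 0.0235,"dx": -0.0001,"dy": -0.0055,"rz": -0.0073},{"finger_gap": 0.0235,"dx": -0.0001,"dy": -0.0055,"rz": -0.0073},{"finger_gap": 0.0235,"dx": -0.0001,"dy": -0.0055,"rz": -0.0073},{"finger_gap": 0.0235,"dx": -0.0001,"dy": -0.0055,"rz": -0.0073}]' >/dev/null; python3 f.py
```

```text
7.42 phi 0.627 yaw 0.666 rad 36.1 z 111.5 Ft 4.48 Fr 0.28 Fz -1.66 ff 2.2 w 0.0233
7.95 phi 0.807 yaw 0.851 rad 36.2 z 111.5 Ft 5.51 Fr 0.23 Fz -2.41 ff 2.6 w 0.0233
8.48 phi 0.981 yaw 1.035 rad 36.3 z 111.5 Ft 5.76 Fr 0.20 Fz -3.11 ff 3.0 w 0.0237
9.02 phi 1.157 yaw 1.219 rad 36.4 z 111.5 Ft 6.25 Fr -0.35 Fz -3.89 ff 3.3 w 0.0238
9.55 phi 1.339 yaw 1.403 rad 36.6 z 111.5 Ft 6.88 Fr 0.10 Fz -4.13 ff 3.3 w 0.0233
10.08 phi 1.525 yaw 1.587 rad 36.7 z 111.5 Ft 5.82 Fr -0.16 Fz -2.98 ff 3.0 w 0.0238
```

Converted, -0.00165 m is -0.0055, -0.00004 m is -0.0001, -0.046 rad is -0.0073.

```bash
python3 nudge.py '[{"finger_gap": 0.0235,"dx": -0.0001,"dy": -0.0055,"rz": -0.0073},{"finger_gap": 0.0235,"dx": -0.0001,"dy": -0.0055,"rz": -0.0073},{"finger_gap": 0.0235,"dx": -0.0001,"dy": -0.0055,"rz": -0.0073},{"finger_gap": 0.0235,"dx": -0.0001,"dy": -0.0055,"rz": -0.0073}]' >/dev/null; python3 f.py
python3 nudge.py '[{"finger_gap": 0.0235,"dx": -0.0001,"dy": -0.0055,"rz": -0.0073},{"finger_gap": 0.0235,"dx": -0.0001,"dy": -0.0055,"rz": -0.0073},{"finger_gap": 0.0235,"dx": -0.0001,"dy": -0.0055,"rz": -0.0073},{"finger_gap": 0.0235,"dx": -0.0001,"dy": -0.0055,"rz": -0.0073}]' >/dev/null; python3 f.py
python3 nudge.py '[{"finger_gap": 0.0235,"dx": -0.0001,"dy": -0.0055,"rz": -0.0073},{"finger_gap": 0.0235,"dx": -0.0001,"dy": -0.0055,"rz": -0.0073},{"finger_gap": 0.0235,"dx": -0.0001,"dy": -0.0055,"rz": -0.0073},{"finger_gap": 0.0235,"dx": -0.0001,"dy": -0.0055,"rz": -0.0073}]' >/dev/null; python3 f.py
python3 nudge.py '[{"finger_gap": 0.0235,"dx": -0.0001,"dy": -0.0055,"rz": -0.0073},{"finger_gap": 0.0235,"dx": -0.0001,"dy": -0.0055,"rz": -0.0073},{"finger_gap": 0.0235,"dx": -0.0001,"dy": -0.0055,"rz": -0.0073},{"finger_gap": 0.0235,"dx": -0.0001,"dy": -0.0055,"rz": -0.0073}]' >/dev/null; python3 f.py
python3 nudge.py '[{"finger_gap": 0.0235,"dx": -0.0001,"dy": -0.0055,"rz": -0.0073},{"finger_gap": 0.0235,"dx": -0.0001,"dy": -0.0055,"rz": -0.0073},{"finger_gap": 0.0235,"dx": -0.0001,"dy": -0.0055,"rz": -0.0073},{"finger_gap": 0.0235,"dx": -0.0001,"dy": -0.0055,"rz": -0.0073}]' >/dev/null; python3 f.py
python3 nudge.py '[{"finger_gap": 0.0235,"dx": -0.0001,"dy": -0.0055,"rz": -0.0073},{"finger_gap": 0.0235,"dx": -0.0001,"dy": -0.0055,"rz": -0.0073},{"finger_gap": 0.0235,"dx": -0.0001,"dy": -0.0055,"rz": -0.0073},{"finger_gap": 0.0235,"dx": -0.0001,"dy": -0.0055,"rz": -0.0073}]' >/dev/null; python3 f.py
```

```text
10.62 phi 1.714 yaw 1.772 rad 36.8 z 111.5 Ft 5.20 Fr -0.85 Fz -2.78 ff 2.6 w 0.0233
11.15 phi 1.905 yaw 1.956 rad 36.8 z 111.5 Ft 5.14 Fr 0.01 Fz -2.55 ff 2.4 w 0.0235
11.68 phi 2.121 yaw 2.139 rad 36.1 z 111.5 Ft 3.37 Fr 0.11 Fz -1.38 ff 1.6 w 0.0235
12.22 phi 2.332 yaw 2.322 rad 35.7 z 111.5 Ft 0.74 Fr 0.20 Fz -0.16 ff 0.5 w 0.0238
12.75 phi 2.526 yaw 2.506 rad 35.4 z 111.5 Ft -0.19 Fr 0.23 Fz -0.11 ff 0.0 w 0.0237
13.28 phi 2.702 yaw 2.690 rad 35.3 z 111.5 Ft -0.28 Fr 0.10 Fz 0.13 ff 0.0 w 0.0234
```

Forward, the mid-points of the two flanks lie near φ = 1.31. I'll measure the same flanks going back to cancel any directional bias.

Converted, 0.00165 m is 0.0055, -0.00004 m is -0.0001, 0.046 rad is 0.0073.

```bash
python3 nudge.py '[{"finger_gap": 0.0235,"dx": -0.0001,"dy": 0.0055,"rz": 0.0073},{"finger_gap": 0.0235,"dx": -0.0001,"dy": 0.0055,"rz": 0.0073},{"finger_gap": 0.0235,"dx": -0.0001,"dy": 0.0055,"rz": 0.0073},{"finger_gap": 0.0235,"dx": -0.0001,"dy": 0.0055,"rz": 0.0073},{"finger_gap": 0.0235,"dx": -0.0001,"dy": 0.0055,"rz": 0.0073},{"finger_gap": 0.0235,"dx": -0.0001,"dy": 0.0055,"rz": 0.0073},{"finger_gap": 0.0235,"dx": -0.0001,"dy": 0.0055,"rz": 0.0073},{"finger_gap": 0.0235,"dx": -0.0001,"dy": 0.0055,"rz": 0.0073}]' >/dev/null; python3 f.py
python3 nudge.py '[{"finger_gap": 0.0235,"dx": -0.0001,"dy": 0.0055,"rz": 0.0073},{"finger_gap": 0.0235,"dx": -0.0001,"dy": 0.0055,"rz": 0.0073},{"finger_gap": 0.0235,"dx": -0.0001,"dy": 0.0055,"rz": 0.0073},{"finger_gap": 0.0235,"dx": -0.0001,"dy": 0.0055,"rz": 0.0073}]' >/dev/null; python3 f.py
python3 nudge.py '[{"finger_gap": 0.0235,"dx": -0.0001,"dy": 0.0055,"rz": 0.0073},{"finger_gap": 0.0235,"dx": -0.0001,"dy": 0.0055,"rz": 0.0073},{"finger_gap": 0.0235,"dx": -0.0001,"dy": 0.0055,"rz": 0.0073},{"finger_gap": 0.0235,"dx": -0.0001,"dy": 0.0055,"rz": 0.0073}]' >/dev/null; python3 f.py
python3 nudge.py '[{"finger_gap": 0.0235,"dx": -0.0001,"dy": 0.0055,"rz": 0.0073},{"finger_gap": 0.0235,"dx": -0.0001,"dy": 0.0055,"rz": 0.0073},{"finger_gap": 0.0235,"dx": -0.0001,"dy": 0.0055,"rz": 0.0073},{"finger_gap": 0.0235,"dx": -0.0001,"dy": 0.0055,"rz": 0.0073}]' >/dev/null; python3 f.py
python3 nudge.py '[{"finger_gap": 0.0235,"dx": -0.0001,"dy": 0.0055,"rz": 0.0073},{"finger_gap": 0.0235,"dx": -0.0001,"dy": 0.0055,"rz": 0.0073},{"finger_gap": 0.0235,"dx": -0.0001,"dy": 0.0055,"rz": 0.0073},{"finger_gap": 0.0235,"dx": -0.0001,"dy": 0.0055,"rz": 0.0073}]' >/dev/null; python3 f.py
python3 nudge.py '[{"finger_gap": 0.0235,"dx": -0.0001,"dy": 0.0055,"rz": 0.0073},{"finger_gap": 0.0235,"dx": -0.0001,"dy": 0.0055,"rz": 0.0073},{"finger_gap": 0.0235,"dx": -0.0001,"dy": 0.0055,"rz": 0.0073},{"finger_gap": 0.0235,"dx": -0.0001,"dy": 0.0055,"rz": 0.0073}]' >/dev/null; python3 f.py
python3 nudge.py '[{"finger_gap": 0.0235,"dx": -0.0001,"dy": 0.0055,"rz": 0.0073},{"finger_gap": 0.0235,"dx": -0.0001,"dy": 0.0055,"rz": 0.0073},{"finger_gap": 0.0235,"dx": -0.0001,"dy": 0.0055,"rz": 0.0073},{"finger_gap": 0.0235,"dx": -0.0001,"dy": 0.0055,"rz": 0.0073}]' >/dev/null; python3 f.py
```

```text
14.15 phi 2.332 yaw 2.324 rad 35.3 z 111.4 Ft -1.55 Fr 0.66 Fz 0.59 ff 0.8 w 0.0237
14.68 phi 2.155 yaw 2.141 rad 35.3 z 111.4 Ft -3.95 Fr 0.22 Fz 1.89 ff 1.8 w 0.0234
15.22 phi 1.969 yaw 1.957 rad 35.5 z 111.4 Ft -4.41 Fr 0.56 Fz 1.90 ff 2.3 w 0.0240
15.75 phi 1.788 yaw 1.773 rad 35.7 z 111.4 Ft -5.81 Fr 0.31 Fz 3.03 ff 2.8 w 0.0236
16.28 phi 1.613 yaw 1.589 rad 36.1 z 111.4 Ft -6.12 Fr -0.31 Fz 3.36 ff 3.1 w 0.0234
16.82 phi 1.438 yaw 1.405 rad 36.5 z 111.4 Ft -6.43 Fr -0.21 Fz 3.96 ff 3.4 w 0.0236
17.35 phi 1.258 yaw 1.221 rad 36.9 z 111.4 Ft -6.62 Fr -0.05 Fz 3.98 ff 3.4 w 0.0239
```

Converted, 0.00165 m is 0.0055, -0.00004 m is -0.0001, 0.046 rad is 0.0073.

```bash
python3 nudge.py '[{"finger_gap": 0.0235,"dx": -0.0001,"dy": 0.0055,"rz": 0.0073},{"finger_gap": 0.0235,"dx": -0.0001,"dy": 0.0055,"rz": 0.0073},{"finger_gap": 0.0235,"dx": -0.0001,"dy": 0.0055,"rz": 0.0073},{"finger_gap": 0.0235,"dx": -0.0001,"dy": 0.0055,"rz": 0.0073}]' >/dev/null; python3 f.py
python3 nudge.py '[{"finger_gap": 0.0235,"dx": -0.0001,"dy": 0.0055,"rz": 0.0073},{"finger_gap": 0.0235,"dx": -0.0001,"dy": 0.0055,"rz": 0.0073},{"finger_gap": 0.0235,"dx": -0.0001,"dy": 0.0055,"rz": 0.0073},{"finger_gap": 0.0235,"dx": -0.0001,"dy": 0.0055,"rz": 0.0073}]' >/dev/null; python3 f.py
python3 nudge.py '[{"finger_gap": 0.0235,"dx": -0.0001,"dy": 0.0055,"rz": 0.0073},{"finger_gap": 0.0235,"dx": -0.0001,"dy": 0.0055,"rz": 0.0073},{"finger_gap": 0.0235,"dx": -0.0001,"dy": 0.0055,"rz": 0.0073},{"finger_gap": 0.0235,"dx": -0.0001,"dy": 0.0055,"rz": 0.0073}]' >/dev/null; python3 f.py
python3 nudge.py '[{"finger_gap": 0.0235,"dx": -0.0001,"dy": 0.0055,"rz": 0.0073},{"finger_gap": 0.0235,"dx": -0.0001,"dy": 0.0055,"rz": 0.0073},{"finger_gap": 0.0235,"dx": -0.0001,"dy": 0.0055,"rz": 0.0073},{"finger_gap": 0.0235,"dx": -0.0001,"dy": 0.0055,"rz": 0.0073}]' >/dev/null; python3 f.py
python3 nudge.py '[{"finger_gap": 0.0235,"dx": -0.0001,"dy": 0.0055,"rz": 0.0073},{"finger_gap": 0.0235,"dx": -0.0001,"dy": 0.0055,"rz": 0.0073},{"finger_gap": 0.0235,"dx": -0.0001,"dy": 0.0055,"rz": 0.0073},{"finger_gap": 0.0235,"dx": -0.0001,"dy": 0.0055,"rz": 0.0073}]' >/dev/null; python3 f.py
python3 nudge.py '[{"finger_gap": 0.0235,"dx": -0.0001,"dy": 0.0055,"rz": 0.0073},{"finger_gap": 0.0235,"dx": -0.0001,"dy": 0.0055,"rz": 0.0073},{"finger_gap": 0.0235,"dx": -0.0001,"dy": 0.0055,"rz": 0.0073},{"finger_gap": 0.0235,"dx": -0.0001,"dy": 0.0055,"rz": 0.0073}]' >/dev/null; python3 f.py
```

```text
17.88 phi 1.076 yaw 1.038 rad 37.3 z 111.4 Ft -6.27 Fr -0.02 Fz 3.79 ff 3.2 w 0.0238
18.42 phi 0.890 yaw 0.854 rad 37.5 z 111.4 Ft -5.20 Fr -0.20 Fz 2.51 ff 2.7 w 0.0235
18.95 phi 0.698 yaw 0.670 rad 37.5 z 111.4 Ft -4.41 Fr 0.16 Fz 2.04 ff 2.4 w 0.0235
19.48 phi 0.477 yaw 0.486 rad 36.9 z 111.5 Ft -3.13 Fr 0.29 Fz 1.46 ff 1.5 w 0.0237
20.02 phi 0.263 yaw 0.301 rad 36.6 z 111.5 Ft -0.77 Fr -0.02 Fz 0.31 ff 0.2 w 0.0233
20.55 phi 0.083 yaw 0.117 rad 36.5 z 111.4 Ft -0.10 Fr -0.24 Fz 0.09 ff 0.0 w 0.0237
```

Run:
```python
import re,numpy as np
from scipy.optimize import curve_fit
L=[list(map(float,re.findall(r"-?\d+\.\d+",l))) for l in open("log.txt")]
D=np.array(L)
f=lambda x,a,b,c,s:np.where(np.cos(x-c)>b,s+a*(np.cos(x-c)-b),0)/1.*1/(1+np.exp(-(np.cos(x-c)-b)/.02))
for nm,sl in(("fwd",slice(0,16)),("rev",slice(16,None))):
  d=D[sl]
  for k,col in(("Ft",5),("ff",8)):
    for kind in(0,1):
      x=d[:,1]-(.02 if nm=="fwd" else -.02)
      p,C=curve_fit(f,x,abs(d[:,col]),[4,.45,1.3,1.5]); 
    print(nm,k,np.round(p,3),"+-",round(C[2,2]**.5,3))
    # flank midpoints
    y=abs(d[:,col]);i=np.argmax(y);o=np.argsort(x)
    xs,ys=x[o],y[o];i=np.argmax(ys)
    print([round((np.interp(v,ys[:i+1],xs[:i+1])+np.interp(-v,-ys[i:],xs[i:]))/2,3) for v in np.array([.3,.45,.6,.75,.88])*ys.max()])
```

```text
fwd Ft [10.284  0.521  1.29   1.551] +- 0.023
[np.float64(1.29), np.float64(1.302), np.float64(1.292), np.float64(1.274), np.float64(1.265)]
fwd ff [4.906 0.613 1.273 1.323] +- 0.017
[np.float64(1.284), np.float64(1.283), np.float64(1.277), np.float64(1.272), np.float64(1.235)]
rev Ft [9.25  0.553 1.381 2.339] +- 0.021
[np.float64(1.357), np.float64(1.365), np.float64(1.404), np.float64(1.385), np.float64(1.409)]
rev ff [5.187 0.522 1.362 0.87 ] +- 0.013
[np.float64(1.366), np.float64(1.364), np.float64(1.358), np.float64(1.356), np.float64(1.357)]
```

Converted, -0.00165 m is -0.0055, -0.00004 m is -0.0001, -0.046 rad is -0.0073.

```bash
python3 nudge.py '[{"finger_gap": 0.0235,"dx": -0.0001,"dy": -0.0055,"rz": -0.0073},{"finger_gap": 0.0235,"dx": -0.0001,"dy": -0.0055,"rz": -0.0073},{"finger_gap": 0.0235,"dx": -0.0001,"dy": -0.0055,"rz": -0.0073},{"finger_gap": 0.0235,"dx": -0.0001,"dy": -0.0055,"rz": -0.0073},{"finger_gap": 0.0235,"dx": -0.0001,"dy": -0.0055,"rz": -0.0073},{"finger_gap": 0.0235,"dx": -0.0001,"dy": -0.0055,"rz": -0.0073},{"finger_gap": 0.0235,"dx": -0.0001,"dy": -0.0055,"rz": -0.0073},{"finger_gap": 0.0235,"dx": -0.0001,"dy": -0.0055,"rz": -0.0073},{"finger_gap": 0.0235,"dx": -0.0001,"dy": -0.0055,"rz": -0.0073},{"finger_gap": 0.0235,"dx": -0.0001,"dy": -0.0055,"rz": -0.0073},{"finger_gap": 0.0235,"dx": -0.0001,"dy": -0.0055,"rz": -0.0073},{"finger_gap": 0.0235,"dx": -0.0001,"dy": -0.0055,"rz": -0.0073},{"finger_gap": 0.0235,"dx": -0.0001,"dy": -0.0055,"rz": -0.0073},{"finger_gap": 0.0235,"dx": -0.0001,"dy": -0.0055,"rz": -0.0073}]' >/dev/null; python3 f.py
python3 nudge.py '[{"finger_gap": 0.0235,"dx": -0.0001,"dy": -0.0055,"rz": -0.0073},{"finger_gap": 0.0235,"dx": -0.0001,"dy": -0.0055,"rz": -0.0073},{"finger_gap": 0.0235,"dx": -0.0001,"dy": -0.0055,"rz": -0.0073},{"finger_gap": 0.0235,"dx": -0.0001,"dy": -0.0055,"rz": -0.0073},{"finger_gap": 0.0235,"dx": -0.0001,"dy": -0.0055,"rz": -0.0073},{"finger_gap": 0.0235,"dx": -0.0001,"dy": -0.0055,"rz": -0.0073},{"finger_gap": 0.0235,"dx": -0.0001,"dy": -0.0055,"rz": -0.0073},{"finger_gap": 0.0235,"dx": -0.0001,"dy": -0.0055,"rz": -0.0073},{"finger_gap": 0.0235,"dx": -0.0001,"dy": -0.0055,"rz": -0.0073},{"finger_gap": 0.0235,"dx": -0.0001,"dy": -0.0055,"rz": -0.0073},{"finger_gap": 0.0235,"dx": -0.0001,"dy": -0.0055,"rz": -0.0073},{"finger_gap": 0.0235,"dx": -0.0001,"dy": -0.0055,"rz": -0.0073},{"finger_gap": 0.0235,"dx": -0.0001,"dy": -0.0055,"rz": -0.0073}]' >/dev/null; python3 f.py
```

```text
21.92 phi 0.687 yaw 0.760 rad 35.8 z 111.5 Ft 4.88 Fr 0.19 Fz -2.69 ff 2.4 w 0.0236
23.20 phi 1.283 yaw 1.358 rad 35.8 z 111.5 Ft 6.49 Fr 0.11 Fz -3.31 ff 3.2 w 0.0240
```

Converted, -0.0012 m is -0.004, -0.0011 m is -0.0037, -0.032 rad is -0.0051.

```bash
python3 nudge.py '[{"finger_gap": 0.0235,"dx": -0.0001,"dy": -0.004,"rz": -0.0051},{"finger_gap": 0.0235,"dx": -0.0001,"dy": -0.0037,"rz": -0.0048},{"finger_gap": 0.0235}]' >/dev/null; python3 f.py
```

```text
23.65 phi 1.342 yaw 1.420 rad 35.8 z 111.5 Ft 7.22 Fr -0.60 Fz -4.47 ff 3.7 w 0.0240
```

Converted, -0.035 m is -0.1167, -0.03 m is -0.1.

```bash
python3 nudge.py '[{"finger_gap": 0.03},{"finger_gap": 0.045},{"finger_gap": 0.06},{"finger_gap": 0.06},{"finger_gap": 0.06},{"finger_gap": 0.06},{"finger_gap": 0.06},{"finger_gap": 0.06}]'; python3 nudge.py '[{"finger_gap": 0.06,"dz": -0.0333},{"finger_gap": 0.06,"dz": -0.1},{"finger_gap": 0.06,"dz": -0.1167},{"finger_gap": 0.06,"dz": -0.0667},{"finger_gap": 0.06}]'; python3 st.py
```

```text
time: 24.32
tool_pos: [0.5405, 0.053, 0.1115]
ee_rot: [-3.141, 0.0, 1.568]
wrist_force: [0.2, -0.3, 0.7]
width: 0.0599
finger_force: 0.0
time: 24.73
tool_pos: [0.5435, 0.053, 0.2138]
ee_rot: [3.129, 0.0, 1.568]
wrist_force: [0.1, 0.0, 0.9]
width: 0.06
finger_force: 0.0
t 24.73 tcp [0.5435 0.053  0.2138] yaw 1.568 rad mm 35.6 phi 1.325 yaw-BY 1.42 F [0.12 0.02 0.88] w 0.06 ff 0.0
```

Careful with the scale: shifts go in shares of 0.3 m and turns go in shares of 2 pi rad. That gives: -0.0321 m is -0.107, -0.0012 m is -0.004, 0.1 rad is 0.0159.

```bash
python3 nudge.py '[{"finger_gap": 0.06,"dx": -0.107,"dy": -0.004},{"finger_gap": 0.06,"dx": -0.107,"dy": -0.004},{"finger_gap": 0.06,"dx": -0.107,"dy": -0.004},{"finger_gap": 0.06,"dx": -0.107,"dy": -0.004},{"finger_gap": 0.06,"dx": -0.107,"dy": -0.004},{"finger_gap": 0.06,"rz": 0.0159},{"finger_gap": 0.06,"rz": 0.0159},{"finger_gap": 0.06},{"finger_gap": 0.06}]' >/dev/null; python3 st.py .5375 -.1074 .062
python3 - <<'E'
from bench import robot
import cv2,numpy as np
a=robot.snapshot("scene")["color"][140:265,225:385];s=robot.snapshot("top");np.save("top2.npy",s,allow_pickle=True);b=s["color"][150:250,185:330]
f=lambda m:cv2.resize(np.clip(255*(m/150.)**.7,0,255).astype(np.uint8),(400,400*m.shape[0]//m.shape[1]),interpolation=cv2.INTER_CUBIC)
a,b=f(a),f(b);h=min(len(a),len(b))
cv2.imwrite("pics/rel.png",np.hstack([a[:h],b[:h]]))
E
```

```text
t 25.48 tcp [ 0.5338 -0.1075  0.2059] yaw 1.37 rad mm 125.3 phi -1.769 yaw-BY 1.222 F [-0.63  0.57  0.07] w 0.06 ff 0.0
tool d [0.0008 0.0036 0.1439]
```

View pics/rel.png

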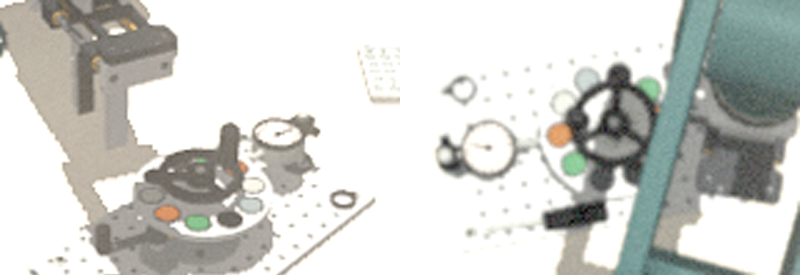

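The crank now stands upright towards the gauge: scene panel (230,140), top panel (577,122). The disc is shifted towards the gauge and the knob is free at scene panel (102,238). Next I lower the fingers round the knob.

Converted, 0.035 m is 0.1167, 0.0036 m is 0.012.

```bash
python3 nudge.py '[{"finger_gap": 0.06,"dx": 0.0027,"dy": 0.012},{"finger_gap": 0.06,"dz": 0.1},{"finger_gap": 0.06,"dz": 0.1167},{"finger_gap": 0.06,"dz": 0.1167},{"finger_gap": 0.06,"dz": 0.0833},{"finger_gap": 0.05,"dz": 0.04},{"finger_gap": 0.05,"dz": 0.0233},{"finger_gap": 0.05}]'; python3 st.py .5375 -.1074 .062
python3 nudge.py '[{"finger_gap": 0.04},{"finger_gap": 0.03},{"finger_gap": 0.022},{"finger_gap": 0.019},{"finger_gap": 0.019},{"finger_gap": 0.019},{"finger_gap": 0.019},{"finger_gap": 0.019}]'
```

```text
time: 26.25
tool_pos: [0.5374, -0.107, 0.0615]
ee_rot: [-3.14, -0.0, 1.369]
wrist_force: [0.7, 0.6, 0.2]
width: 0.05
finger_force: 0.0
t 26.25 tcp [ 0.5374 -0.107   0.0615] yaw 1.369 rad mm 124.7 phi -1.74 yaw-BY 1.221 F [0.7  0.59 0.22] w 0.05 ff 0.0
tool d [-0.0003  0.0002 -0.0005]
time: 26.92
tool_pos: [0.5378, -0.1074, 0.0626]
ee_rot: [3.141, 0.0, 1.368]
wrist_force: [-0.8, -0.4, 0.5]
width: 0.0188
finger_force: 0.0
```

Converted, 0.0031 m is 0.0103, 0.00008 m is 0.0003, -0.05 rad is -0.008.

```bash
python3 nudge.py '[{"finger_gap": 0.019,"dx": 0.0003,"dy": 0.0103,"rz": -0.008},{"finger_gap": 0.019,"dx": 0.0003,"dy": 0.0103,"rz": -0.008},{"finger_gap": 0.019,"dx": 0.0003,"dy": 0.0103,"rz": -0.008},{"finger_gap": 0.019,"dx": 0.0003,"dy": 0.0103,"rz": -0.008},{"finger_gap": 0.019,"dx": 0.0003,"dy": 0.0103,"rz": -0.008},{"finger_gap": 0.019,"dx": 0.0003,"dy": 0.0103,"rz": -0.008},{"finger_gap": 0.019,"dx": 0.0003,"dy": 0.0103,"rz": -0.008},{"finger_gap": 0.019,"dx": 0.0003,"dy": 0.0103,"rz": -0.008},{"finger_gap": 0.019,"dx": 0.0003,"dy": 0.0103,"rz": -0.008},{"finger_gap": 0.019,"dx": 0.0003,"dy": 0.0103,"rz": -0.008},{"finger_gap": 0.019,"dx": 0.0003,"dy": 0.0103,"rz": -0.008},{"finger_gap": 0.019,"dx": 0.0003,"dy": 0.0103,"rz": -0.008},{"finger_gap": 0.019,"dx": 0.0003,"dy": 0.0103,"rz": -0.008},{"finger_gap": 0.019}]'
cat > lv.py <<'E'
from h import *; from bench import robot
F=[]
for i in range(3): robot.snapshot("top");o=robot.get_obs();F.append(o["wrist_force"])
F=np.mean(F,0);p=o["tool_pos"];y=o["ee_rot"][2];v=p[:2]-[.5497,-.0477]
print(round(o["time"],2),"lever",round(np.arctan2(v[1],v[0])+1.4228+.5,3),"r",np.hypot(*v),"Ft",F[0]*np.sin(y)-F[1]*np.cos(y),"Fx",F[0]*np.cos(y)+F[1]*np.sin(y),"z",p[2],o["finger_force"])
E
python3 lv.py
```

```text
time: 28.08
tool_pos: [0.577, -0.1032, 0.0624]
ee_rot: [-3.14, 0.001, 2.019]
wrist_force: [-1.5, -1.3, 0.7]
width: 0.0191
finger_force: 0.6
28.23 lever 0.81 r 0.06151603180103707 Ft -1.6463907004224527 Fx -1.0709727299149667 z 0.06236433676000081 0.6506397016346455
```

Converted, 0.0031 m is 0.0103, 0.00008 m is 0.0003, -0.05 rad is -0.008.

```bash
python3 nudge.py '[{"finger_gap": 0.019,"dx": 0.0003,"dy": 0.0103,"rz": -0.008},{"finger_gap": 0.019,"dx": 0.0003,"dy": 0.0103,"rz": -0.008},{"finger_gap": 0.019,"dx": 0.0003,"dy": 0.0103,"rz": -0.008},{"finger_gap": 0.019}]' >/dev/null; python3 lv.py
python3 nudge.py '[{"finger_gap": 0.019,"dx": 0.0001,"dy": 0.005,"rz": -0.004},{"finger_gap": 0.019,"dx": 0.0001,"dy": 0.005,"rz": -0.004},{"finger_gap": 0.019}]' >/dev/null; python3 lv.py
```

```text
28.72 lever 0.963 r 0.061529628582285056 Ft -1.5566522709302377 Fx -1.5926094852362704 z 0.06240242085043353 0.7654790952801704
29.12 lever 1.014 r 0.0616160266698683 Ft -2.5624994693020633 Fx -2.0501002749525377 z 0.06239358685252943 1.1909513175487518
```

Converted, 0.0015 m is 0.005, 0.00004 m is 0.0001, -0.025 rad is -0.004.

```bash
python3 nudge.py '[{"finger_gap": 0.019,"dx": 0.0001,"dy": 0.005,"rz": -0.004},{"finger_gap": 0.019}]' >/dev/null; python3 lv.py
```

```text
29.43 lever 1.041 r 0.06155454994183185 Ft -2.4734432123366763 Fx -1.8913992256952743 z 0.06241782108324167 1.171855442225933
```

Converted, 0.0015 m is 0.005, 0.00004 m is 0.0001, -0.02 rad is -0.0032.

```bash
python3 nudge.py '[{"finger_gap": 0.019,"dx": 0.0001,"dy": 0.005,"rz": -0.0032},{"finger_gap": 0.019}]' >/dev/null; python3 lv.py
python3 nudge.py '[{"finger_gap": 0.019,"dx": 0.0001,"dy": 0.005,"rz": -0.0032},{"finger_gap": 0.019}]' >/dev/null; python3 lv.py
```

```text
29.75 lever 1.058 r 0.06153645937727318 Ft -4.299949923019131 Fx -1.9699420357069162 z 0.06242442199939048 2.2060753405094147
30.07 lever 1.058 r 0.06135772189296739 Ft -7.775224848382181 Fx -1.7112279914533985 z 0.06233865501673427 3.883076012134552
```

The lever stands still at its stop while the force rises. One small firm push more, then I open and lift away.

Converted, 0.0015 m is 0.005.

```bash
python3 nudge.py '[{"finger_gap": 0.019,"dy": 0.005},{"finger_gap": 0.019}]' >/dev/null; python3 lv.py
python3 nudge.py '[{"finger_gap": 0.03},{"finger_gap": 0.045},{"finger_gap": 0.045},{"finger_gap": 0.045},{"finger_gap": 0.045},{"finger_gap": 0.045}]' >/dev/null; python3 nudge.py '[{"finger_gap": 0.045,"dz": -0.0333},{"finger_gap": 0.045,"dz": -0.1},{"finger_gap": 0.045,"dz": -0.1333},{"finger_gap": 0.045,"dz": -0.1333},{"finger_gap": 0.045,"dz": -0.1},{"finger_gap": 0.045,"dx": -0.1167},{"finger_gap": 0.045,"dx": -0.1167},{"finger_gap": 0.045,"dx": -0.1167},{"finger_gap": 0.045,"dx": -0.1167},{"finger_gap": 0.045,"dx": -0.1167},{"finger_gap": 0.045}]'
python3 - <<'E'
from bench import robot
import cv2,numpy as np
s=robot.snapshot("scene");np.save("scene3.npy",s,allow_pickle=True);a=s["color"][140:265,225:385];s=robot.snapshot("top");np.save("top3.npy",s,allow_pickle=True);b=s["color"][150:250,185:330]
f=lambda m:cv2.resize(np.clip(255*(m/150.)**.7,0,255).astype(np.uint8),(400,400*m.shape[0]//m.shape[1]),interpolation=cv2.INTER_CUBIC)
a,b=f(a),f(b);h=min(len(a),len(b))
cv2.imwrite("pics/end.png",np.hstack([a[:h],b[:h]]))
E
```

```text
30.38 lever 1.059 r 0.061385861276967185 Ft -10.368650901650618 Fx -1.105722556507378 z 0.062316908272721655 5.469142645597458
time: 31.8
tool_pos: [0.7086, -0.23, 0.2073]
ee_rot: [-3.139, -0.002, 2.278]
wrist_force: [-0.7, 0.6, -1.9]
width: 0.0447
finger_force: 0.0
```

View pics/end.png

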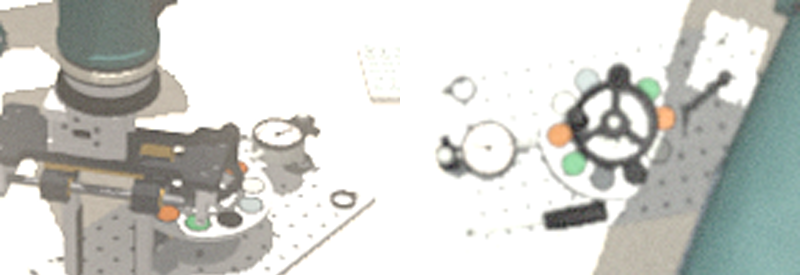

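The end picture shows the lever swung home with its knob at (725,77), and the crank still near (577,120). The disc is shifted towards the gauge, the bystanders are in place and the arm is clear. I'm handing the job in.

```bash
python3 -c "
from bench import robot
print(robot.close_job())"
```

```text
the job is handed in; nothing more can be done
None
```

I turned the disc's high spot to the gauge (from drag measured both ways, to within a few degrees; the camera agrees), let go of the handle, swung the clamp lever home to its stop, and handed in at about 32 s; the judge's result was not shown.

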